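Press the second badge onto a tea tin with the cam-lever badge press

ROBOT

A 7-joint arm with a two-finger parallel gripper is mounted at the origin on the work surface. World frame = base frame: x ahead of the robot, y to its left, z up, the work surface at z = 0. Lengths are in m, angles in rad, forces in N, time in s.
With the tool pointing down it reaches from about 0.4 to 0.85 m from the base axis. Payload 10.4 kg.
Tool frame: the origin (TCP) lies at the very end of the fingers, on their centre line; the grasp point (between the pads) lies behind it (arm.pinch_z is the z of the grasp point in the tool frame, in m); z points along the fingers, y is the line along which they close (so a half turn about z gives the same grasp; the last joint's range is limited). The gripper opens to 85 mm and grips with 20 to 120 N. Pads are 22 mm wide; open, the fingers measure 114 mm over their backs; the gripper's body (76 mm by 85 mm) begins 54 mm behind the grasp point. The pads swing forward as they close: fully open they stand 13 mm farther back than shut.
Start: joints at [-1.316, 0.332, -0.065, 1.46, 0.022, 1.35, -0.088], TCP at [0.171, 0.601, 0.231] pointing down, gripper open.
Joint ranges: [-2.6, 2.6], [-0.5, 2.12], [-1.47, 1.34], [0.16, 2.42], [-1.27, 4.41], [0.06, 2.06], [-2.6, 2.6]. Speed limits (rad/s): [2.22, 2.22, 2.79, 2.79, 3.14, 3.14, 3.14].

INTERFACE

Orientations are given as a rotation vector (axis times angle).
In Python, from plant import arm, optics gives the robot as it stands. Calls block until the motion is done:
- arm.reach(position, orientation): joint-space move of the TCP to a pose.
- arm.movel(position, rot=None, velocity=0.15, contact_N=None): straight line of the TCP; rot=None keeps the orientation; velocity is the mean speed in m/s. With contact_N (N) it stops when the force on the tool has changed by that much, and returns True; else False.
- arm.move_joints(angles): joint-space move.
- arm.ungrasp() and arm.clamp(effort=None): open the fingers fully, or close them until they stop; effort is the grip in N (None keeps the last).
- arm.sleep(seconds).
- arm.inverse_kinematics(position, orientation): joint angles nearest the present ones, or None.
- optics.get_image(name): name is "scene" or "top" or "wrist"; returns the picture (400x640x3 uint8, red, green, blue); there is no depth.
- optics.get_calibration(name): a dict with "fx", "fy", "cx", "cy" (pixels), "R" (3x3) and "t" (3): a world point X has camera coordinates R X + t; the wrist camera has in their place "mount" (4x4, takes a point from camera to tool coordinates, whose origin is the TCP and whose axes are the flange's). Camera axes: x right, y down, z forward; pixel columns grow to the right and rows downward; lengths in m; the calibration is good to about 2 mm. A picture is of the moment at which its call begins: read the wrist's pose just before it. get_calibration takes no time and is no camera call.
A pose or a line that the arm cannot do raises arm.Unreachable and nothing moves.
- arm.hand_in(): hands the job in; it is judged then, once.
Readings, each from a call of its own:
- arm.read_time(): time.
- arm.read_joint_pos(): joint angles.
- arm.read_dq(): joint speeds.
- arm.read_joint_efforts(): joint torques, N m.
- arm.read_ee_pos(): TCP position.
- arm.read_tool_rot(): TCP orientation.
- arm.read_force(): force on the tool from outside, world axes, zero at the start.
- arm.read_wrist_torque(): the same for the moment, N m.
- arm.read_width(): opening from 0.0 (shut) to 1.0 (fully open).
- arm.read_gripper_force(): force on a finger pad.
Only numpy, scipy, OpenCV 4.12 (cv2) and the standard library are available. Lean on these libraries where they do the work, as an engineer would, in place of code of your own. Each camera call takes 0.05 s, during which the arm holds its last target. There are 200 camera calls.

TASK

The dark tea tin's white badge has already been pressed on; its brass badge is next. Turn the tin and stand it upright in the badge press between the blue jaw and the orange pad, with the brass badge facing the pad and centred on it, set it down without dropping it and let go. Then swing the red-gripped cam lever round to its highest lift, where it points straight out away from the jaw between the two brass index studs, and keep holding it there against its return spring: the job ends with the robot still holding the lever there, so do not let it go; leave the other things on the counter as they stand.

Things in the scene. Friction and masses are not known exactly. Their poses are not given: they have to be found in the camera images.
- tea_tin_center (a point): Centre (half-way up) of the nearly black square tea tin, 56 x 56 mm, 95 mm tall, about 160 g, standing upright and loose on the counter. Axes: z up; its +y face carries the brass badge (a small brass tab lies on the lid along that edge too); its -x face carries the white badge with a red dot; the other two faces are bare.
- brass_badge (a point): Centre of the brass badge (34 x 44 mm) on the tin's +y face, 28 mm from the tin's centre line and 40 mm above its underside. Same axes as the tin.
- press_seat (a point): Where the tin's underside is to be centred: on the aluminium bed, 12 mm above the counter, in the middle of the 66 mm gap between jaw and pad (5 mm clear each side). Axes of the fixed press: z up, +y from jaw to pad: a tin with parallel axes shows its brass badge to the pad. A 10 mm high side stop is 8 mm clear of the tin on +x, nothing on -x. Bracket and jaw reach 84 mm above the counter.
- press_pad: Orange pad 60 x 60 mm on a steel plate, sprung (5 N per mm) on the grey upright bracket, its face 33 mm to +y of press_seat when free; pressed back about 3 mm at full lift. Origin: middle of the pad's face, 50 mm above the counter.
- press_jaw: Blue sliding jaw with a white face 56 mm wide, 74 mm high; the cam pushes it (through a brass roller at its back) 13 mm towards the pad (+y of the press) at highest lift and it comes back with the lever. Origin: on the counter plane under the middle of its white face.
- cam_lever (a joint): Cam lever angle, rad, growing counter-clockwise seen from above. 0 = open, where its spring rests it. Highest lift is at 1.75: the lever then points straight away from the jaw (-y of the press), between two brass index studs on the bed; beyond it the lift falls, to a stop at 2.25. The spring pulls back with 0.1 N m at 0 and 0.5 N m at 1.75 (4 to 5 N at the grip): let go, it swings back.
- lever_grip (a point): Centre of the lever's upright red grip, a sleeve spinning freely on its post: 22 mm across, 48 mm tall (68 to 116 mm above the counter; this point at 92 mm), 110 mm from the pivot. The arm under it is 14 mm wide, its top 66 mm above the counter. Axes turn with the lever: -y points from the pivot outwards.
- lever_pivot (a point): The lever's pivot axis, at the top of its hub, 68 mm above the counter.
- red_cup: Terracotta cup, 74 mm across and 75 mm tall, loose, to be left alone. Origin: centre of its underside.
- dark_cup: Black clay cup, 80 mm across and 78 mm tall, loose, to be left alone. Origin: centre of its underside.
- green_bottle: Green glass bottle, 139 mm tall, loose on the wooden display riser (50 mm high) at the far edge of the counter; leave alone. Origin: centre of its underside.
- frosted_bottle: Pale green bottle with a black cap, 72 mm across, 145 mm tall, loose on the riser; leave alone. Origin: centre of its underside.
- amber_bottle: Amber bottle with a black cap, 72 mm across, 145 mm tall, loose on the riser; leave alone. Origin: centre of its underside.
- seam_roller: Small rubber hand roller, about 190 mm long and 35 mm high, lying loose on the counter on the lever's side of the press; leave alone. Origin: near its roller end, on the counter.
There are look-alikes about, which are no part of the job. What is shaped like the part that bears tea_tin_center but purple is not meant.

How it is judged:
By the outcome, as a careful person would: the job done as asked, in the order asked, and still so for the second after the job is handed in, while the arm keeps its last pose, push and grip.
It also fails if it takes over 58 s, if anything falls off the work surface, if the arm or the gripper's body presses on something with over 40 N, if the wrist force passes 120 N, or if a joint passes its speed limit or range.

## Working session

There is one attempt and no reset: what is moved stays moved. The work goes in short steps, each a Python script; the robot and the scene stay as the last script left them, time stands still between calls to the robot, and variables do not carry over. Pictures are saved under pics/ and viewed, at most 10 in all, crops included, and the job is handed in when it is done.

```bash
mkdir -p pics; ls; python3 - <<'E'
from plant import arm, optics
import cv2, numpy as np
for n in("scene","top"):
    im=optics.get_image(n); cv2.imwrite(f"pics/{n}0.png",im[:,:,::-1])
    c=optics.get_calibration(n); print(n,c)
print(optics.get_calibration("wrist"),arm.pinch_z,arm.read_tool_rot(),arm.read_time())
E
```

```text
pics
scene {'fx': 448.3739815307522, 'fy': 448.3739815307522, 'cx': 332.273172216275, 'cy': 198.01234201448807, 'R': array([[ 0.40332661,  0.91498758, -0.01119694],
       [ 0.66973601, -0.30351338, -0.67774133],
       [-0.62352332,  0.26585212, -0.73521515]]), 't': array([-0.18689974, -0.34408426,  1.77540366])}
top {'fx': 415.0892947533735, 'fy': 415.0892947533735, 'cx': 314.5628132515984, 'cy': 206.97147843440808, 'R': array([[ 0.02017243, -0.99965049, -0.01708701],
       [-0.98559105, -0.01701218, -0.16828804],
       [ 0.16793854,  0.02023558, -0.98558976]]), 't': array([-0.03983222,  0.5754992 ,  0.99328428])}
{'fx': 305.46372604203134, 'fy': 305.46372604203134, 'cx': 318.33446940992656, 'cy': 197.9178404693918, 'mount': array([[-5.55597980e-04, -9.62843283e-01, -2.70060186e-01,
         6.67354540e-02],
       [ 9.99999639e-01, -3.61236625e-04, -7.69397089e-04,
        -9.16682364e-04],
       [ 6.43253189e-04, -2.70060516e-01,  9.62843136e-01,
        -1.42746500e-01],
       [ 0.00000000e+00,  0.00000000e+00,  0.00000000e+00,
         1.00000000e+00]])} -0.0187 [-4.34854775e-01 -3.11125195e+00  1.92527307e-03] 0.1
```

View pics/scene0.png

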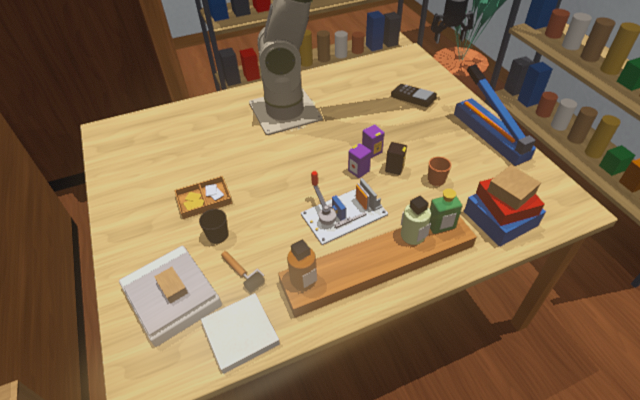

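View pics/top0.png

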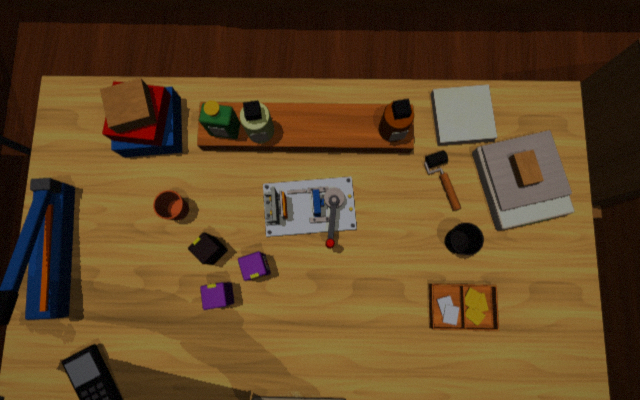

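The scene view shows the dark tin at (397,158), with purple look-alikes beside it and the press at (343,212). In the top view the tin is at (207,249), the brass tab is on its upper-left edge, the pivot is at (335,200) and the grip at (330,243).

```bash
cat > h.py <<'E'
from plant import arm, optics
import cv2, numpy as np
from scipy.spatial.transform import Rotation as Ro
def cam(n):
    c=optics.get_calibration(n)
    if n=="wrist":
        T=np.eye(4); T[:3,:3]=Ro.from_rotvec(arm.read_tool_rot()).as_matrix(); T[:3,3]=arm.read_ee_pos()
        M=np.linalg.inv(T@c["mount"]); c["R"]=M[:3,:3]; c["t"]=M[:3,3]
    return c
def ray(c,px,z):
    px=np.atleast_2d(np.array(px,float))
    d=np.c_[(px[:,0]-c["cx"])/c["fx"],(px[:,1]-c["cy"])/c["fy"],np.ones(len(px))]@c["R"]
    o=-c["R"].T@c["t"]
    return o+d*((np.reshape(z,(-1,1))-o[2])/d[:,2:])
def proj(c,X):
    q=np.atleast_2d(X)@c["R"].T+c["t"]
    return np.c_[q[:,0]/q[:,2]*c["fx"]+c["cx"],q[:,1]/q[:,2]*c["fy"]+c["cy"]]
def down(yaw): # tool z down, tool x at yaw in world
    return (Ro.from_euler('z',yaw)*Ro.from_euler('x',np.pi)).as_rotvec()
E
python3 - <<'E'
from h import *
c=cam("top")
print(ray(c,[[209,246],[335,200],[330,243],[283,206],[318,203]],[.095,.068,.11,.06,.07]).round(3))
im=optics.get_image("top"); cv2.imwrite("pics/tc.png",cv2.resize(im[165:265,180:370,::-1],None,fx=4.2,fy=4.2,interpolation=cv2.INTER_CUBIC))
print(Ro.from_rotvec(arm.read_tool_rot()).as_matrix().round(2))
# views to the wrist: camera is +x tool offset .067, looking back
for yaw in (0,np.pi/2,np.pi,-np.pi/2):
    for p in ([.5,.2,.3],[.45,.1,.3]): print(yaw,p,arm.inverse_kinematics(p,down(yaw)))
E
```

```text
[[ 0.47   0.218  0.095]
 [ 0.591 -0.08   0.068]
 [ 0.481 -0.068  0.11 ]
 [ 0.575  0.049  0.06 ]
 [ 0.583 -0.038  0.07 ]]
[[-0.96  0.27 -0.  ]
 [ 0.27  0.96 -0.  ]
 [-0.   -0.   -1.  ]]
0 [0.5, 0.2, 0.3] [-0.90895965  0.10547399  0.48572148  1.60517315 -0.04957189  1.44322469
 -1.99001966]
0 [0.45, 0.1, 0.3] [-0.82492491 -0.09853335  0.47629444  1.78221681  0.04546618  1.44712858
 -1.92701737]
1.5707963267948966 [0.5, 0.2, 0.3] [-0.87111695  0.10505286  0.44403457  1.60341084 -0.04543007  1.44338221
 -0.4234465 ]
1.5707963267948966 [0.45, 0.1, 0.3] [-0.83226653 -0.09932142  0.48302705  1.7824989   0.04642565  1.44724638
 -0.35699413]
3.141592653589793 [0.5, 0.2, 0.3] [-0.73651693  0.10524659  0.29641738  1.59686903 -0.03093825  1.44409529
  1.13306094]
3.141592653589793 [0.45, 0.1, 0.3] [-0.77900305 -0.09382167  0.43402751  1.78042099  0.03971387  1.4464354
  1.21921279]
-1.5707963267948966 [0.5, 0.2, 0.3] [ 0.55572094  0.32114462 -1.24035548  1.53546641  0.30394403  1.5019057
  2.45181145]
-1.5707963267948966 [0.45, 0.1, 0.3] None
```

View pics/tc.png

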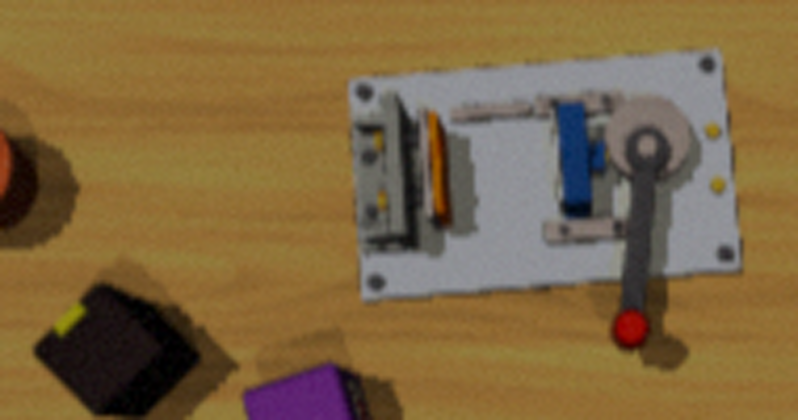

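The crop shows the lid corners at about (36,350), (100,285), (160,347) and (100,412), with the brass tab on the upper-left edge. That puts the tin's yaw near -45° and the press's near +4.6°. Next I'll take close wrist views.

```bash
python3 - <<'E'
from h import *
import pickle
arm.reach([.56,.00,.26],down(np.pi/2))
c=cam("wrist"); im=optics.get_image("wrist"); pickle.dump((c,im),open("w1.pkl","wb"))
print(proj(c,[[.575,.049,.05],[.591,-.08,.068],[.481,-.068,.09]]).round())
a=im[:,:,::-1]
arm.reach([.47,.17,.26],down(np.pi/4))
c=cam("wrist"); im=optics.get_image("wrist"); pickle.dump((c,im),open("w2.pkl","wb"))
print(proj(c,[[.47,.218,.095]]).round(),arm.read_time())
cv2.imwrite("pics/w1.png",cv2.resize(a,(800,500),interpolation=cv2.INTER_CUBIC)); cv2.imwrite("pics/w2.png",im[:,:,::-1])
E
```

```text
[[331. 130.]
 [343. 242.]
 [246. 240.]]
[[282. 148.]] 3.925
```

View pics/w1.png

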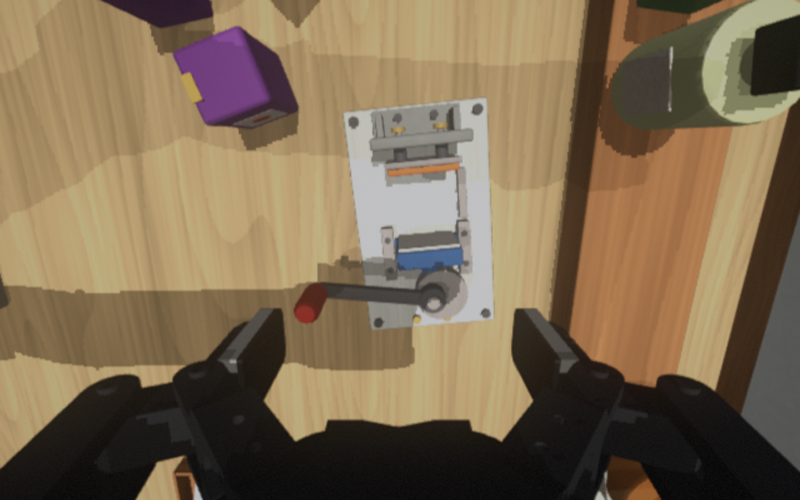

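View pics/w2.png

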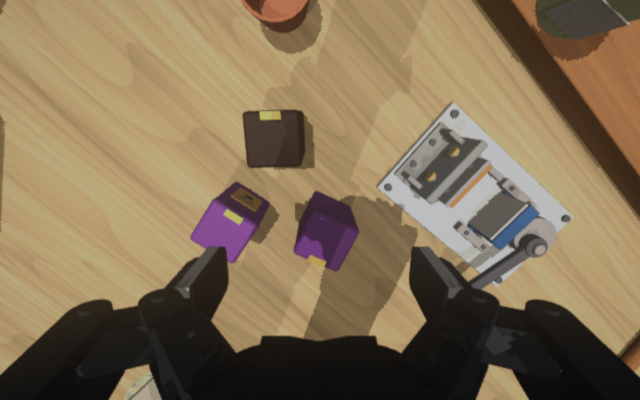

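In w2 the tin lid spans about (244..303, 110..166), with the tab at (270,115). In w1 (drawn at 1.25x) the pad edge is at about (423,170), the jaw face at (428,235) and the pivot at (432,298). I'll enlarge both.

```bash
python3 - <<'E'
from h import *
import pickle
_,a=pickle.load(open("w1.pkl","rb"));_,b=pickle.load(open("w2.pkl","rb"))
A=cv2.resize(a[75:270,270:400,::-1],None,fx=3,fy=3,interpolation=cv2.INTER_CUBIC)
b=b[100:178,235:315,::-1]; B=cv2.resize(np.clip(((b/255.)**.5)*255,0,255).astype(np.uint8),None,fx=5,fy=5,interpolation=cv2.INTER_CUBIC)
o=np.zeros((585,790,3),np.uint8); o[:,:390]=A; o[:390,390:]=B
cv2.imwrite("pics/z.png",o)
E
```

```text
(no output)
```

View pics/z.png

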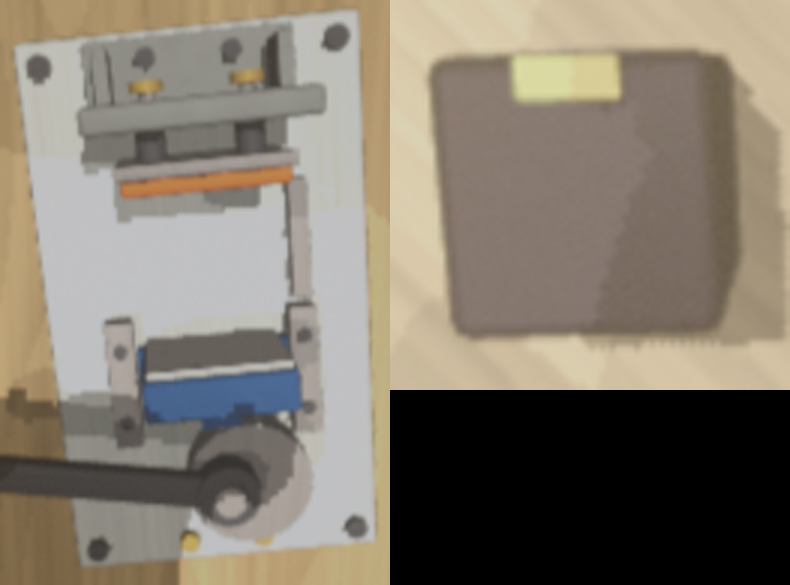

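The zoom shows the lid corners at (433,58), (703,56), (718,331) and (455,333). Bed corners are (15,45), (358,10), (377,542) and (83,567), the orange pad's front top edge runs (122,198)-(293,180), and the jaw's face top edge runs (147,374)-(296,357).

```bash
python3 - <<'E'
from h import *
import pickle
from scipy.optimize import least_squares
c1,_=pickle.load(open("w1.pkl","rb"));c2,_=pickle.load(open("w2.pkl","rb"))
f1=lambda P:(np.array(P)+.5)/3-.5+[270,75]
f2=lambda P:(np.array(P)-[390,0]+.5)/5-.5+[235,100]
L=ray(c2,f2([[433,58],[703,56],[718,331],[455,333]]),.095)
print("lid",L.round(4),"c",L.mean(0).round(4),"sides",np.linalg.norm(L-np.roll(L,-1,0),axis=1).round(4))
# px TL,TR,BR,BL -> tin: top edge=+y; right = ? tool x=45deg is image up; image right = tool +y? 
e=L[0]-L[3]+L[1]-L[2]; print("tin +y dir deg",np.degrees(np.arctan2(e[1],e[0])))
e=L[1]-L[0]+L[2]-L[3]; print("img right dir",np.degrees(np.arctan2(e[1],e[0])))
for nm,P,z in(("bed",[[15,45],[358,10],[377,542],[83,567]],.012),("pad",[[122,198],[293,180]],.08),("jaw",[[147,374],[296,357]],.074),("piv",[[229,503]],.068),("bolts",[[38,68],[335,37],[355,526],[97,548]],.014),("studs",[[191,541],[265,538]],.02)):
    q=ray(c1,f1(P),z); d=q[1]-q[0] if len(q)>1 else 0*q[0]
    print(nm,q[:,:2].round(4).tolist(),"mid",q.mean(0).round(4),"ang",np.degrees(np.arctan2(d[1],d[0])).round(2),"len",np.linalg.norm(d).round(4))
q=ray(c1,f1([[15,45],[358,10],[377,542],[83,567]]),.012); e=q[0]-q[3]+q[1]-q[2]; print("bed y ang",np.degrees(np.arctan2(e[1],e[0])))
E
```

```text
lid [[0.4692 0.2685 0.095 ]
 [0.5065 0.2318 0.095 ]
 [0.4699 0.1923 0.095 ]
 [0.4318 0.2299 0.095 ]] c [0.4693 0.2306 0.095 ] sides [0.0523 0.0538 0.0535 0.0538]
tin +y dir deg 46.553094449840394
img right dir -44.58621088005292
bed [[0.5083, 0.0943], [0.6456, 0.1076], [0.6694, -0.1249], [0.5318, -0.1381]] mid [ 0.5888 -0.0153  0.012 ] ang 5.57 len 0.1379
pad [[0.5529, 0.0396], [0.612, 0.0458]] mid [0.5824 0.0427 0.08  ] ang 6.02 len 0.0594
jaw [[0.5617, -0.0257], [0.617, -0.019]] mid [ 0.5893 -0.0224  0.074 ] ang 6.87 len 0.0557
piv [[0.5942, -0.0804]] mid [ 0.5942 -0.0804  0.068 ] ang -0.0 len 0.0
bolts [[0.5176, 0.0854], [0.6366, 0.0973], [0.6581, -0.1158], [0.5386, -0.1273]] mid [ 0.5877 -0.0151  0.014 ] ang 5.74 len 0.1197
studs [[0.582, -0.1206], [0.6158, -0.1191]] mid [ 0.5989 -0.1198  0.02  ] ang 2.65 len 0.0339
bed y ang 95.79923282305033
```

```bash
cat >> h.py <<'E'
SEAT=np.array([.5858,.0102]); PY=np.radians(5.85); PW=PY+np.pi/2
E
python3 - <<'E'
from h import *
import pickle
y=np.radians(46)
arm.reach([.4693,.2306,.16],down(y))
arm.movel([.4693,.2306,.054],contact_N=6)
arm.clamp(30); print(arm.read_width(),arm.read_gripper_force(),arm.read_force())
arm.movel([.4693,.2306,.20],velocity=.2)
arm.reach([*SEAT,.20],down(PW))
print(arm.read_ee_pos(),arm.read_width(),arm.read_gripper_force(),arm.read_time())
c=cam("wrist"); im=optics.get_image("wrist"); pickle.dump((c,im),open("w3.pkl","wb"))
cv2.imwrite("pics/w3.png",cv2.resize(im[120:400,170:470,::-1],None,fx=2.1,fy=2.1,interpolation=cv2.INTER_CUBIC))
E
```

```text
0.6573308208555732 35.841543674468994 [-2.64915156  0.38520828  7.27410918]
[0.5854804  0.01112322 0.19935377] 0.6529259316569318 35.59411704540253 7.8583
```

View pics/w3.png

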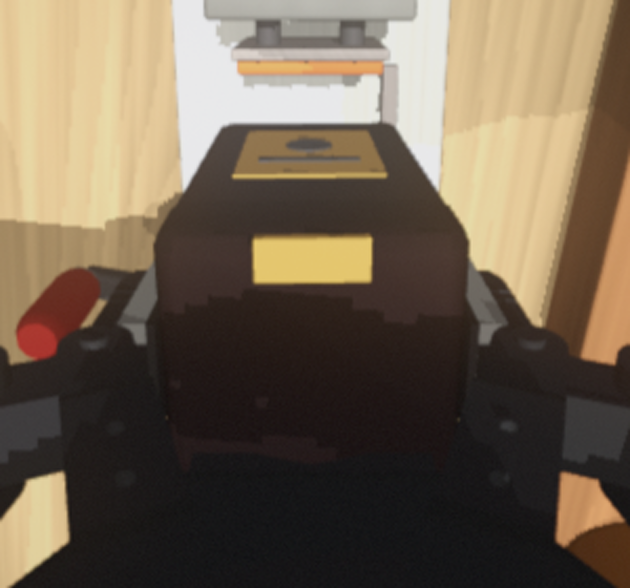

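The tin is held square. The brass badge faces the pad, with corners at (246,131), (376,131), (386,178) and (233,178), and the lower front edge runs (225,125)-(395,125). I'll fit its pose in the hand.

```bash
python3 - <<'E'
from h import *
import pickle
from scipy.optimize import least_squares
c,_=pickle.load(open("w3.pkl","rb"))
p=(np.array([[246,131],[376,131],[386,178],[233,178],[225,125],[395,125]],float)+.5)/2.1-.5+[170,120]
# tin frame points (origin at underside centre)
X=np.array([[-17,28.5,18],[17,28.5,18],[17,28.5,62],[-17,28.5,62],[-26,28,0],[26,28,0]])/1e3
def f(v): return ((proj(c,Ro.from_euler('z',v[3]).apply(X)+v[:3])-p)*[[1]]*4+0)[:4].ravel()
s=least_squares(f,[*SEAT,.145,PY]); print(s.x.round(4),np.degrees(s.x[3]),f(s.x).round(1))
s=least_squares(lambda v:f([v[0],v[1],.145,v[2]]),[*SEAT,PY]); print(s.x.round(4),s.fun.round(1),arm.read_ee_pos(),np.degrees(Ro.from_rotvec(arm.read_tool_rot()).as_euler('zyx')))
print(proj(c,Ro.from_euler('z',PY).apply(X)+[*SEAT,.145]).round(1),p.round(1))
print(arm.read_force())
E
```

```text
[0.5863 0.0098 0.1486 0.102 ] 5.846263037724566 [ 7.4  1.5 -9.   1.5  6.1 -1.1 -4.9 -1.2]
[0.5864 0.0088 0.102 ] [  9.8   2.5 -11.4   2.5   2.1  -2.1  -0.8  -2.2] [0.58552525 0.01138272 0.19954521] [-9.58943463e+01 -4.60111994e-02 -1.79987181e+02]
[[288.5 180.3]
 [345.2 180.3]
 [353.1 200.9]
 [279.3 200.9]
 [277.4 175.2]
 [356.6 175.2]] [[286.9 182.1]
 [348.8 182.1]
 [353.5 204.5]
 [280.7 204.5]
 [276.9 179.3]
 [357.8 179.3]]
[ 0.21077034  0.19606882 -2.48840257]
```

```bash
python3 - <<'E'
from h import *
import pickle
from scipy.optimize import least_squares
c,_=pickle.load(open("w3.pkl","rb"))
u=lambda P:(np.array(P,float)+.5)/2.1-.5+[170,120]
q=ray(c,u([[238,75],[383,75]]),.08);print("pad edge",q.round(4),q.mean(0).round(4))
p=u([[246,131],[376,131],[386,178],[233,178],[225,125],[395,125],[160,240],[467,240]])
X=np.array([[-17,28.5,18],[17,28.5,18],[17,28.5,62],[-17,28.5,62],[-27,28,0],[27,28,0],[-27,28,94],[27,28,94]])/1e3
def f(v): return (proj(c,Ro.from_euler('z',v[3]).apply(X)+v[:3])-p).ravel()
s=least_squares(f,[*SEAT,.145,PY],loss='soft_l1'); print(s.x.round(4),np.degrees(s.x[3]),f(s.x).round(1))
print(arm.read_ee_pos(),arm.read_joint_pos())
E
```

```text
pad edge [[0.5532 0.0391 0.08  ]
 [0.6121 0.0451 0.08  ]] [0.5827 0.0421 0.08  ]
[0.5867 0.008  0.145  0.103 ] 5.900060351033905 [ 2.8  1.9 -2.6  1.8  0.8  1.   0.2  1.1  0.1 -0.7  1.2 -0.8 -3.  -1.1
 -0.3 -1.2]
[0.58552525 0.01138272 0.19954521] [-0.66733289  0.30664158  0.69672703  1.64499623 -0.20476352  1.26529889
  0.17140631]
```

```bash
python3 - <<'E'
from h import *
T=np.array([.5849,.0124]); cmd=T.copy()
for z in (.15,.15):
    arm.movel([*cmd,z],down(PW)); arm.sleep(.3); e=arm.read_ee_pos(); print(e); cmd+=T-e[:2]
arm.movel([*cmd,.075],velocity=.08,contact_N=8); print(arm.read_ee_pos(),arm.read_force())
r=arm.movel([*cmd,.058],velocity=.02,contact_N=5); print(r,arm.read_ee_pos(),arm.read_force(),arm.read_width(),arm.read_time())
c=optics.get_image("scene"); im=optics.get_image("wrist")
o=np.hstack([cv2.resize(c[150:250,280:420,::-1],(560,400),interpolation=cv2.INTER_CUBIC)[:, :400],cv2.resize(im[100:300,220:420,::-1],(400,400))])
cv2.imwrite("pics/p4.png",o)
E
```

```text
[0.58531117 0.01241167 0.15076346]
[0.58449759 0.01242995 0.14999203]
[0.58531478 0.01233407 0.07555045] [ 0.91316053  0.65432141 -1.58608708]
True [0.58442192 0.01236501 0.06649435] [-2.11868612 -0.61689308  4.88157037] 0.652373297254917 10.85
```

View pics/p4.png

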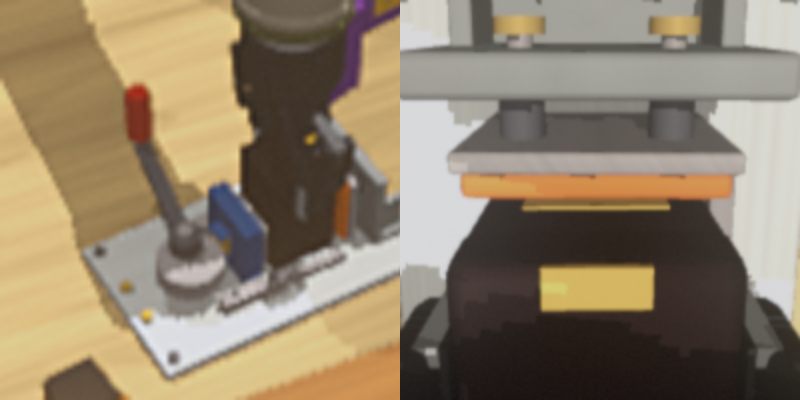

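The tin has touched down on the bed, with the tab and pad centred at about x=596 in the wrist view and clear gaps to the jaw and pad. I'll release it and find the grip.

```bash
python3 - <<'E'
from h import *
arm.ungrasp(); print(arm.read_width(),arm.read_force())
e=arm.read_ee_pos(); arm.movel([e[0],e[1],.19],velocity=.2)
arm.reach([.4845,-.14,.24],down(PW))
c=cam("wrist"); im=optics.get_image("wrist"); h=cv2.cvtColor(im,cv2.COLOR_RGB2HSV)
m=(((h[...,0]<6)|(h[...,0]>174))&(h[...,1]>150)&(h[...,2]>60)).astype(np.uint8)
n,l,s,ct=cv2.connectedComponentsWithStats(m)
for i in range(1,n):
    if s[i,4]>60: print(s[i],ct[i].round(1),ray(c,ct[i],.092).round(4), proj(c,[[.4845,-.072,.092]]).round(1))
print(arm.read_time())
cv2.imwrite("pics/w5.png",im[:,:,::-1])
E
```

```text
1.0013887878962537 [ 0.77200704  0.95630196 -0.29822422]
[316  97  22  24 392] [326.3 108.3] [[ 0.4856 -0.0684  0.092 ]] [[324.7 112.2]]
12.9583
```

View pics/w5.png

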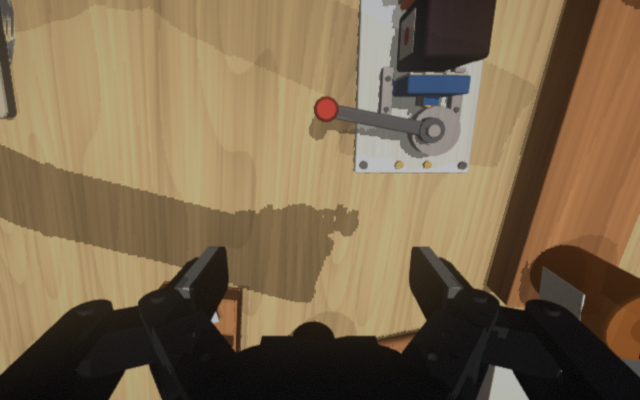

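The tin stands in the press between jaw and pad. The grip is at (326,108) and the pivot at (432,130), and the way to both is clear. Next I'll grasp the grip and swing it with radial compliance.

```bash
python3 - <<'E'
from h import *
print(ray(cam("wrist"),[[432,130]],.068).round(4))
G=[.4852,-.069]
arm.movel([*G,.13],velocity=.2); 
print(arm.movel([*G,.077],velocity=.1,contact_N=6),arm.read_ee_pos())
f0=arm.read_force(); arm.clamp(25); arm.sleep(.2)
e=arm.read_ee_pos(); f=arm.read_force(); print(arm.read_width(),arm.read_gripper_force(),e,f0,f)
P=np.array([.5942,-.0804]); r=.110; dr=0
a0=np.arctan2(e[1]-P[1],e[0]-P[0])%(2*np.pi); a1=2*np.pi-np.pi/2+PY; print(np.degrees([a0,a1]))
for k,a in enumerate(np.linspace(a0,a1,13)[1:8]):
    u=np.array([np.cos(a),np.sin(a)]); t=np.array([-u[1],u[0]])
    arm.movel([*(P+(r+dr)*u),.077],down(PW),velocity=.06)
    f=arm.read_force()-f0; e=arm.read_ee_pos(); fr=f[:2]@u; dr+=np.clip(fr*.0002,-.001,.001)
    print(np.degrees(a).round(1),"fr %.1f ft %.1f fz %.1f dr %.4f"%(fr,f[:2]@t,f[2],dr),(e[:2]-P).round(4),arm.read_width().round(3))
    if abs(fr)>20: break
print(arm.read_time())
E
```

```text
[[ 0.5942 -0.0775  0.068 ]]
False [ 0.48558162 -0.06928863  0.0775148 ]
0.2527678542195553 25.118430384718522 [ 0.48384972 -0.06926934  0.07720367] [0.64106312 0.76397351 0.18170847] [-9.71610299  0.38486321 12.83961291]
[174.24024778 275.85      ]Traceback (most recent call last):
  File "<stdin>", line 14, in <module>
AttributeError: 'float' object has no attribute 'round'
```

```bash
cat > arc.py <<'E'
from h import *
import sys
def arc(angs,P,r,dr,f0,z,v=.06):
    for a in angs:
        u=np.array([np.cos(a),np.sin(a)]); t=np.array([-u[1],u[0]])
        arm.movel([*(P+(r+dr)*u),z],down(PW),velocity=v)
        f=arm.read_force()-f0; e=arm.read_ee_pos(); fr=f[:2]@u; dr+=np.clip(fr*.0002,-.001,.001)
        q=e[:2]-P
        print("%.1f"%np.degrees(a),"act %.1f"%(np.degrees(np.arctan2(q[1],q[0]))%360),"R %.4f"%np.hypot(*q),"fr %.1f ft %.1f fz %.1f dr %.4f"%(fr,f[:2]@t,f[2],dr),"w %.3f z %.4f"%(arm.read_width(),e[2]))
        if np.linalg.norm(f)>35: print("stop"); break
    return dr
E
python3 - <<'E'
from arc import *
f0=np.array([.64,.76,.18]); print(arm.read_force()-f0,arm.read_ee_pos(),arm.read_width())
P=np.array([.5942,-.0800])
arc(np.radians(np.linspace(182.7,275.85,12)[:7]),P,.11,0,f0,.0795)
print(arm.read_time())
E
```

```text
[-6.38362441  0.89696153  8.78067792] [ 0.48365845 -0.08578917  0.07725928] 0.2525879885910733
182.7 act 182.3 R 0.1108 fr -3.1 ft -0.7 fz -16.9 dr -0.0006 w 0.248 z 0.0783
191.2 act 191.4 R 0.1104 fr -2.9 ft -1.1 fz -24.7 dr -0.0012 w 0.242 z 0.0785
199.6 act 199.9 R 0.1100 fr -0.5 ft -2.0 fz -26.3 dr -0.0013 w 0.246 z 0.0786
208.1 act 208.3 R 0.1097 fr -1.1 ft -1.9 fz -26.2 dr -0.0015 w 0.248 z 0.0787
216.6 act 216.7 R 0.1095 fr -0.7 ft -2.9 fz -26.8 dr -0.0016 w 0.246 z 0.0786
225.0 act 225.1 R 0.1092 fr -0.4 ft -1.7 fz -24.6 dr -0.0017 w 0.246 z 0.0786
233.5 act 233.5 R 0.1090 fr -0.7 ft -2.9 fz -25.6 dr -0.0018 w 0.246 z 0.0786
18.425
```

```bash
python3 - <<'E'
from arc import *
import pickle
f0=np.array([.64,.76,.18])
P=np.array([.594,-.078])
arc(np.radians(np.linspace(233.5,275.85,6)),P,.11,0,f0,.0778)
arm.sleep(.3); print(arm.read_time(),arm.read_ee_pos(),arm.read_force()-f0)
c=cam("wrist"); im=optics.get_image("wrist"); pickle.dump((c,im),open("w6.pkl","wb"))
t=optics.get_image("top")
o=np.hstack([cv2.resize(im[:,200:460,::-1],None,fx=1.45,fy=1.45,interpolation=cv2.INTER_CUBIC),cv2.resize(t[165:260,250:365,::-1],(420,347),interpolation=cv2.INTER_CUBIC).repeat(1,0) if 0 else cv2.copyMakeBorder(cv2.resize(t[165:260,250:365,::-1],(420,347),interpolation=cv2.INTER_CUBIC),0,580-347,0,0,cv2.BORDER_CONSTANT)])
cv2.imwrite("pics/w6.png",o)
E
```

```text
233.5 act 233.9 R 0.1105 fr 2.1 ft -2.3 fz -13.6 dr 0.0004 w 0.246 z 0.0783
242.0 act 242.2 R 0.1105 fr 0.6 ft -4.2 fz -10.5 dr 0.0005 w 0.248 z 0.0781
250.4 act 250.5 R 0.1106 fr 0.6 ft -3.0 fz -8.3 dr 0.0006 w 0.247 z 0.0781
258.9 act 258.9 R 0.1106 fr -0.7 ft -4.3 fz -7.2 dr 0.0005 w 0.240 z 0.0780
267.4 act 267.4 R 0.1105 fr -0.6 ft -4.0 fz -6.6 dr 0.0004 w 0.249 z 0.0779
275.9 act 275.8 R 0.1104 fr -0.8 ft -4.8 fz -5.6 dr 0.0002 w 0.246 z 0.0779
21.1 [ 0.60502139 -0.18785201  0.07789175] [-5.16093146  0.99680376 -5.14797349]
```

View pics/w6.png

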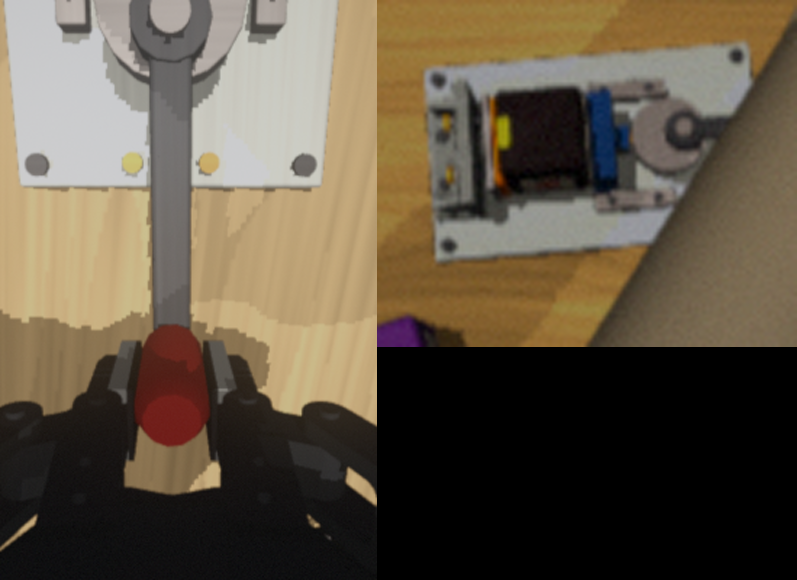

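The lever points straight out, centred between the studs (132 and 209, with the arm at 170). The tin is upright and clamped between jaw and pad, and the grip is held against about 5 N.

```bash
python3 -c "
from plant import arm
print(arm.hand_in())"
```

```text
the job is handed in; nothing more can be done
None
```

The tin stands upright in the press with its brass badge centred on the pad, the robot is still holding the cam lever at full lift between the studs, and the job is handed in at about 21 s; the verdict was not shown.

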